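Close up a book row with a latching bookend

ROBOT

A 6-joint arm with a two-finger parallel gripper is mounted at the origin on the work surface. World frame = base frame: x ahead of the robot, y to its left, z up, the work surface at z = 0. Lengths are in m, angles in rad, forces in N, time in s.
With the tool pointing down it reaches from about 0.425 to 0.95 m from the base axis. Payload 14.7 kg.
Tool frame: the origin (TCP) lies at the very end of the fingers, on their centre line; the grasp point (between the pads) lies ctrl.pinch_z behind it (ctrl.pinch_z is the distance from the TCP to the grasp point, in m); z points along the fingers, y is the line along which they close (so a half turn about z gives the same grasp; the last joint's range is limited). The gripper opens to 85 mm and grips with 20 to 120 N. Pads are 22 mm wide; open, the fingers measure 114 mm over their backs; the gripper's body (76 mm by 85 mm) begins 54 mm behind the grasp point. The pads swing forward as they close: fully open they stand 13 mm farther back than shut.
Start: joints at [-1.204, 0.48, 1.596, -0, 1.065, -0.047], TCP at [0.261, -0.595, 0.231] pointing down, gripper open.
Joint ranges: [-2.75, 2.75], [-0.82, 2.05], [0.23, 2.67], [-1.56, 4.7], [0.09, 2.69], [-2.92, 2.92]. Speed limits (rad/s): [1.89, 1.89, 2.39, 3.01, 3.01, 3.01].

INTERFACE

Orientations are given as a unit quaternion [w, x, y, z].
In Python, from station import ctrl, cams gives the robot as it stands.
- The arm moves only by the tool carry_out, never from a script. Its argument "series" is a list that holds one entry, the list of rows, each a list of 7 numbers: the turn, a rotation vector about the tool's x, y, z in units of 5 degrees (1.0 is 5 degrees), then the shift along the tool's x, y, z in units of 30 mm (1.0 is 30 mm), then the opening, from -1 (shut) to 1 (fully open). In form: [[[rx, ry, rz, tx, ty, tz, gripper], ...]]. A call has 1 to 12 rows; each row shifts and turns the commanded pose from where the row before left it, along the tool's axes as they then stand; what a row does not reach is not made up. A row lasts 1/10 s, in which the tool goes at most 50 mm and 8.59 degrees, less where a joint would pass 70% of its speed; a pose out of reach is approached as far as the arm can. A call is refused whole if a number of a shift passes 1 or a number of a turn 1, either way. A call with a gripper value outside its range is refused whole. The fingers move at their own pace and stop on an object; "grip_force" is the grip in N (left out, the last holds). Time passes only in rows, so rows that do not move let the fingers close. It gives the time, the measured TCP pose, the force, the opening and the grip force at its end, in the units of the state.
- ctrl.read_state(): the state, without advancing time (a new reading comes with each control period).
- cams.grab_frame(name): name is "scene" or "top" or "wrist"; returns the picture (400x640x3 uint8, red, green, blue); there is no depth.
- cams.camera_params(name): a dict with "K" (3x3 intrinsics, pixels), "view" (4x4, takes a point from world to camera coordinates). Camera axes: x right, y down, z forward; pixel columns grow to the right and rows downward; lengths in m; the calibration is good to about 2 mm. A picture is of the moment at which its call begins: read the wrist's pose just before it. camera_params takes no time and is no camera call; for the wrist camera it gives the pose at the moment of the call.
- ctrl.finish_job(): hands the job in; it is judged then, once.
The state is a dict: "t": time; "joint_positions": joint angles; "joint_vel": joint speeds; "tau": joint torques, N m; "ee_pos": TCP position; "tcp_rot": TCP orientation; "ft_force": force on the tool from outside, world axes, zero at the start; "moment": the same for the moment, N m; "width": finger opening in m; "grip_force": force on a finger pad.
Only numpy, scipy, OpenCV 4.12 (cv2) and the standard library are available. Lean on these libraries where they do the work, as an engineer would, in place of code of your own. Each camera call takes 0.05 s, during which the arm holds its last target. There are 200 camera calls.

TASK

On the library desk, close up the row of books in the front lane of the rack: squeeze the sliding bookend's orange release lever against its black grip plate and keep it squeezed while you slide the bookend into the books, until they stand tight together and the sprung rubber cushion at the end is pressed about half way in. Then let go so that the latch drops back between the rungs and the bookend holds the books there, the cushion still pressed. Never press the cushion more than three quarters of the way in, keep the books upright, and leave the other things on the desk where they are.

Things in the scene. Friction and masses are not known exactly. Their poses are not given: they have to be found in the camera images.
- rack: Fixed two-lane wooden book rack, 305 x 440 mm, floor 10 mm thick. Origin at table height under the middle of the front lane. Axes: +y along the lanes from bookend to end stop, +x across from the front lane (robot's side) to the rear lane, z up. Three books stand loosely, with gaps, in the front lane between bookend and cushion; a spare book and a pencil pot stand in the rear lane.
- ladder_mid (a point): Middle of the ladder rail along the front lane's outer edge, on top of its rungs, 23 mm above the table. Upright rungs 2.4 mm thick with slanted tops, 7 mm apart along rack y, from 130 mm before to 130 mm past this point. The latch blade of the bookend sits between two rungs.
- bookend (a joint): Sliding bookend along the front lane, in m: 0 = farthest from the books, grows along rack +y to 0.205. With the lever squeezed it slides freely (about 1 N); otherwise the latch blade locks it both ways. The book-side face of its blue pushing plate (top 149 mm above the table) lies 68 mm in +y of point bookend_grip.
- bookend_grip (a point): Centre for the finger pads on the bookend, 105 mm above the table, rack axes; moves with the bookend. Pinch along rack x, fingers down. Black fixed grip plate: outer face 19.5 mm in +x, 30 mm wide, top at 130 mm. Orange paddle, 28 mm wide, top at 132 mm: outer face 35 mm in -x when free (39 at its top), about 20 when squeezed. Room for fingertips down to 75 mm above the table.
- lever (a joint): Release lever in rad: 0 = free, blade down between rungs; 0.26 = fully squeezed, on its stop. The blade clears the rungs above 0.17. Sprung: about 6 N at the paddle to start, 11 N held fully squeezed; a 40 N grip is plenty. Let go, the blade drops between rungs by itself and the cushion pushes the row back by up to one rung (7 mm) until it locks.
- cushion: Black rubber pad, 90 x 90 mm, on the blue end stop at the +y end of the front lane, facing rack -y; the end stop's place along the lane varies. Origin on its face, 10 mm above the table. Pushed in along rack +y against 0.8 N plus 0.8 N per mm; travel 20 mm: half way 9 N, three quarters 13 N, bottomed 17 N. Friction of the books on the floor adds 2 to 7 N at the bookend.
- book_a: Dark red book standing upright, 106 mm deep (rack x), 138 to 150 mm tall; origin under its middle. Books differ in thickness (18 to 46 mm along rack y). Any three of the four form the row, the other is the spare, so the closed row's length must be felt.
- book_b: Dark green book standing upright, 106 mm deep (rack x), 138 to 150 mm tall; origin under its middle. Books differ in thickness (18 to 46 mm along rack y). Any three of the four form the row, the other is the spare, so the closed row's length must be felt.
- book_c: Mustard yellow book standing upright, 106 mm deep (rack x), 138 to 150 mm tall; origin under its middle. Books differ in thickness (18 to 46 mm along rack y). Any three of the four form the row, the other is the spare, so the closed row's length must be felt.
- book_d: Dark blue book standing upright, 106 mm deep (rack x), 138 to 150 mm tall; origin under its middle. Books differ in thickness (18 to 46 mm along rack y). Any three of the four form the row, the other is the spare, so the closed row's length must be felt.
- pencil_pot: Grey pot of pencils, 56 mm wide, 80 mm high (pencils to 140 mm), in the rear lane. Leave alone.
- mug: Blue mug, 80 mm wide, 92 mm high, on the table. Leave alone.
- stapler: Red and black stapler, 150 mm long, 60 mm high, on the table. Leave alone.
- date_stamp: Black date stamp with a round wooden knob, 60 x 35 mm, 96 mm high, on the table. Leave alone.
- book_pile: Pile of four lying books, 200 x 140 mm, 112 mm high, on the table. Leave alone.
Not all that is in view belongs to the job. What is shaped like the book_b but pink is not meant. What is shaped like the book_d but red is not meant.

How it is judged:
On the way, in this order (a step that is already met when the one before it is completed fails the run):
1. the lever is squeezed while the bookend is still away from the books and the cushion is free (value of joint lever above 0.17 rad and value of joint bookend below 0.09 m and contact force between cushion and anything else below 1 N), for 0.2 s.
2. with the lever held squeezed, the row is pushed up until the cushion takes more than 5 N (value of joint lever above 0.17 rad and contact force between cushion and anything else above 5 N), for 0.1 s.
At the end, for the whole second after the job is handed in: The lever is free again (under 0.04 rad, blade down between the rungs), the bookend is at rest, the books stand upright within 0.1 rad, and the row presses the cushion with between 2 and 13.5 N (value of joint lever below 0.04 rad and velocity of joint bookend between -0.005 and 0.005 m/s and contact force between cushion and anything else between 2 and 13.5 N and angle between each of book_a, book_b, book_c, book_d's own z axis and vertical below 0.1 rad); the robot touches nothing.
It fails at once if the cushion is pressed in more than about three quarters of its travel (over 13.5 N on it) (contact force between cushion and anything else above 13.5 N).
It fails at once if a book is tipped by more than 0.3 rad (angle between any of book_a, book_b, book_c, book_d's own z axis and vertical above 0.3 rad).
It fails at once if a bystander is moved by more than 30 mm (distance of any of pencil_pot, mug, stapler, date_stamp, book_pile from where it was at the start of the episode above 0.03 m).
It fails at once if the spare book in the rear lane is moved by more than 30 mm, or a book leaves its lane ((x of book_a in the frame of rack above 0.05 m and distance of book_a from where it was at the start of the episode above 0.03 m) or (x of book_b in the frame of rack above 0.05 m and distance of book_b from where it was at the start of the episode above 0.03 m) or (x of book_c in the frame of rack above 0.05 m and distance of book_c from where it was at the start of the episode above 0.03 m) or (x of book_d in the frame of rack above 0.05 m and distance of book_d from where it was at the start of the episode above 0.03 m)).
It also fails if it takes over 54 s, if anything falls off the work surface, if the arm or the gripper's body presses on something with over 40 N, if the wrist force passes 120 N, or if a joint passes its speed limit or range.

## Working session

There is one attempt and no reset: what is moved stays moved. The work goes in short steps, Python scripts to look and compute and a tool call to move; the robot and the scene stay as the last step left them, time stands still between calls to the robot, and variables do not carry over. Pictures are saved under pics/ and viewed, at most 10 in all, crops included, and the job is handed in when it is done.

Besides the shell and the picture viewer there is one more tool, called after "Request:" as name(argument=value, ...) on one line, values as JSON. carry_out: Moves the arm, as the interface text tells. Its arguments: {"type":"object","properties":{"series":{"type":"array"},"grip_force":{"type":"number"}},"required":["series"]}

```bash
mkdir -p pics; python3 - <<'E'
from station import ctrl,cams
import cv2,numpy as np
np.set_printoptions(suppress=True,precision=4)
for n in("scene","top"):
    cv2.imwrite(f"pics/{n}0.png",cams.grab_frame(n)[:,:,::-1]); p=cams.camera_params(n); print(n,p["K"],p["view"])
s=ctrl.read_state(); print(s,ctrl.pinch_z)
E
```

```text
scene [[365.1514   0.     321.4728]
 [  0.     365.1514 194.1213]
 [  0.       0.       1.    ]] [[-0.48    0.8773 -0.0049  0.3056]
 [ 0.8002  0.4355 -0.4122 -0.358 ]
 [-0.3595 -0.2018 -0.9111  1.4117]
 [ 0.      0.      0.      1.    ]]
top [[494.5934   0.     324.8185]
 [  0.     494.5934 192.242 ]
 [  0.       0.       1.    ]] [[-0.0281 -0.9996  0.0098 -0.0531]
 [-0.9971  0.0273 -0.0715  0.5205]
 [ 0.0712 -0.0118 -0.9974  1.7192]
 [ 0.      0.      0.      1.    ]]
{'t': 0.1, 'joint_positions': array([-1.2036,  0.4807,  1.5968, -0.    ,  1.0651, -0.0466]), 'joint_vel': array([ 0.001 , -0.0006, -0.0013,  0.0014,  0.0009, -0.001 ]), 'tau': array([ -0.0007, -95.2258, -43.1041,  -0.0002,   0.0053,  -0.    ]), 'ee_pos': array([ 0.2612, -0.5948,  0.2308]), 'tcp_rot': array([-0.0005,  0.9787,  0.2054, -0.0001]), 'ft_force': array([-0.9416, -0.1556,  0.3973]), 'moment': array([ 0.0043, -0.0536,  0.0098]), 'grip_force': 0.0, 'width': 0.0856871304715423} 0.0187
```

View pics/scene0.png

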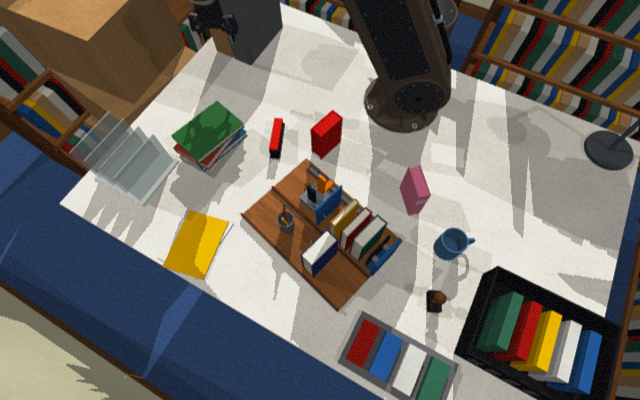

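View pics/top0.png

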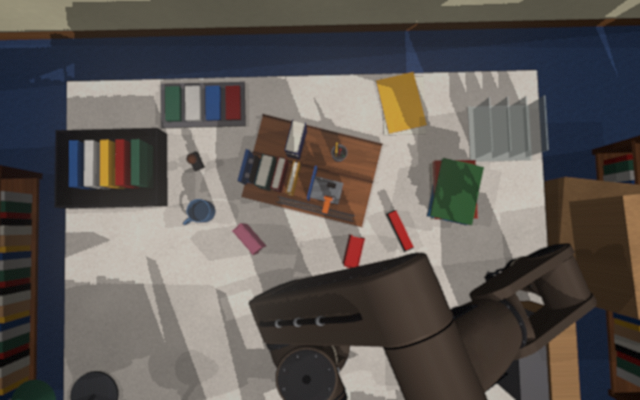

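The two pictures show the rack in the middle: in the top view its corners are near (264,114), (383,143), (362,226), with the orange lever near (326,204), and in the scene view the lever is near (325,185). Next I'll zoom in and measure.

```bash
cat > h.py <<'E'
import cv2,numpy as np
from station import ctrl,cams
np.set_printoptions(suppress=True,precision=4)
def ray(n,uv,p=None):
    p=p or cams.camera_params(n); R=p["view"][:3,:3];t=p["view"][:3,3]
    return -R.T@t, R.T@np.linalg.inv(p["K"])@np.array([*uv,1.])
def onz(n,uv,z,p=None):
    c,d=ray(n,uv,p); return c+d*(z-c[2])/d[2]
def proj(n,X,p=None):
    p=p or cams.camera_params(n); q=p["K"]@(p["view"][:3,:3]@np.asarray(X)+p["view"][:3,3]); return q[:2]/q[2]
E
python3 - <<'E'
from h import *
a=cv2.imread("pics/scene0.png")[150:320,230:420]; b=cv2.imread("pics/top0.png")[105:235,230:390]
a=cv2.resize(a,None,fx=3,fy=3,interpolation=cv2.INTER_CUBIC); b=cv2.resize(b,None,fx=4.5,fy=4.5,interpolation=cv2.INTER_CUBIC)
cv2.imwrite("pics/sc.png",a);cv2.imwrite("pics/tc.png",b)
E
```

```text
(no output)
```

View pics/sc.png

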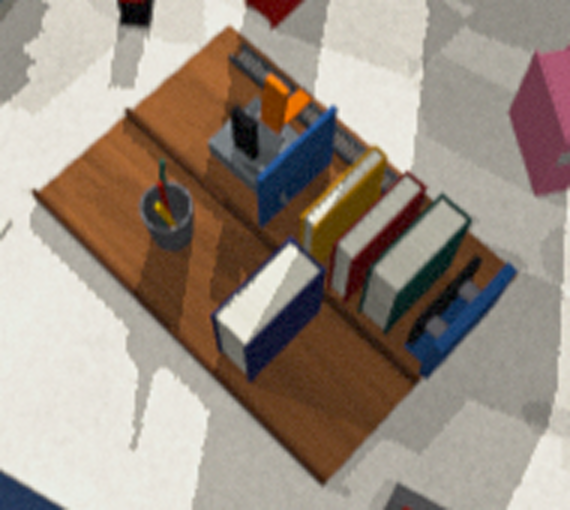

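View pics/tc.png

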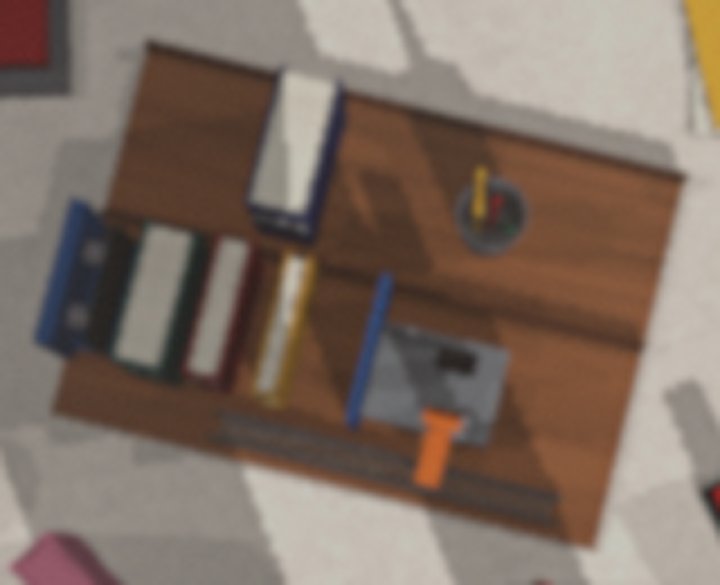

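The crops show the rack corners clearly. In the top crop the plate's top edge runs from (386,275) to (354,425), the black grip plate is at (457,360) and the orange paddle top is near (442,418).

```bash
python3 - <<'E'
from h import *
T=lambda u,v:(u/4.5+230-.39,v/4.5+105-.39)
S=lambda u,v:(u/3+230-.33,v/3+150-.33)
print("top corners FL FR NR NL")
P=[onz("top",T(*q),.01)[:2] for q in[(150,43),(684,178),(595,546),(55,410)]]
print(np.array(P))
Q=[onz("scene",S(*q),.01)[:2] for q in[(235,28),(38,193),(323,480)]]
print("scene NR FR FL",np.array(Q))
for nm,A in(("top",(P[2],P[3])),("top far",(P[1],P[0])),("scene",(Q[1],Q[2]))):
    d=A[1]-A[0]; print(nm,np.linalg.norm(d),np.arctan2(d[1],d[0]))
print("top width",np.linalg.norm(P[1]-P[2]),np.linalg.norm(P[0]-P[3]),"sc",np.linalg.norm(Q[1]-Q[0]))
print("plate top",onz("top",T(383,273),.149),onz("top",T(349,424),.149)," scene",onz("scene",S(335,110),.149),onz("scene",S(262,182),.149))
print("black top",onz("top",T(457,360),.13),"scene",onz("scene",S(240,113),.13))
for n,z in(("top",.132),("scene",.132)):
    im=cv2.imread(f"pics/{n}0.png"); h=cv2.cvtColor(im,cv2.COLOR_BGR2HSV)
    m=cv2.inRange(h,(5,180,140),(14,255,255)); 
    N,l,st,c=cv2.connectedComponentsWithStats(m); 
    for i in range(1,N):
        if st[i,4]>20 and 150<c[i][1]<240 and 290<c[i][0]<360: print(n,st[i],c[i])
print("orange top",onz("top",T(443,418),.132),"scene",onz("scene",S(272,78),.132))
E
```

```text
top corners FL FR NR NL
[[ 0.8047  0.1453]
 [ 0.6855 -0.2746]
 [ 0.3971 -0.1944]
 [ 0.5152  0.2251]]
scene NR FR FL [[ 0.3976 -0.1853]
 [ 0.6839 -0.2735]
 [ 0.8028  0.1446]]
top 0.4358618634317455 1.2964155640343191
top far 0.43644554276686465 1.2941362104709184
scene 0.43472555023211834 1.2937461550917482
top width 0.2993371922198475 0.30033444047465985 sc 0.29960041688840977
plate top [ 0.5986 -0.0355  0.149 ] [ 0.4897 -0.0081  0.149 ]  scene [ 0.4986 -0.0067  0.149 ] [ 0.6015 -0.0333  0.149 ]
black top [ 0.5355 -0.0878  0.13  ] scene [ 0.5394 -0.0937  0.13  ]
top [323 197   8  15  64] [326.2656 203.9219]
scene [325 180   9  11  41] [328.439  184.6585]
orange top [ 0.4932 -0.0763  0.132 ] scene [ 0.4896 -0.0838  0.132 ]
```

Rack yaw is about 1.295 rad and the grip point is about (0.5255, -0.0875). I'll translate there high up, then turn the tool.

Request:
carry_out(series=[[[0,0,0,0.73,-0.6,0,1],[0,0,0,0.73,-0.6,0,1],[0,0,0,0.73,-0.6,0,1],[0,0,0,0.73,-0.6,0,1],[0,0,0,0.73,-0.6,0,1],[0,0,0,0.73,-0.6,0,1],[0,0,0,0.73,-0.6,0,1],[0,0,0,0.73,-0.6,0,1],[0,0,0,0.73,-0.6,0,1],[0,0,0,0.73,-0.6,0,1]]])

```text
t: 1.1
ee_pos: [0.3897, -0.3411, 0.2311]
tcp_rot: [-0.0, 0.979, 0.205, -0.0]
ft_force: [0.1, 0.4, 0.0]
width: 0.085
grip_force: 0.0
```

Request:
carry_out(series=[[[0,0,0,0.73,-0.6,0,1],[0,0,0,0.73,-0.6,0,1],[0,0,0,0.73,-0.6,0,1],[0,0,0,0.73,-0.6,0,1],[0,0,0,0.73,-0.6,0,1],[0,0,0,0.73,-0.6,0,1],[0,0,0,0.73,-0.6,0,1],[0,0,0,0.73,-0.6,0,1],[0,0,0,0.73,-0.6,0,1],[0,0,0,0.73,-0.6,0,1]]])

```text
t: 2.1
ee_pos: [0.5179, -0.0882, 0.2311]
tcp_rot: [-0.0, 0.979, 0.205, -0.0]
ft_force: [0.1, -0.5, -0.9]
width: 0.0856
grip_force: 0.0
```

Request:
carry_out(series=[[[0,0,-0.92,0,0,0,1],[0,0,-0.92,0,0,0,1],[0,0,-0.92,0,0,0,1],[0,0,-0.92,0,0,0,1],[0,0,-0.92,0,0,0,1],[0,0,-0.92,0,0,0,1],[0,0,-0.92,0,0,0,1],[0,0,-0.92,0,0,0,1],[0,0,-0.92,0,0,0,1],[0,0,-0.92,0,0,0,1],[0,0,-0.9,0,0,0,1],[0,0,0,0,0,0,1]]])

```text
t: 3.3
ee_pos: [0.5175, -0.0894, 0.2311]
tcp_rot: [-0.0, 0.797, 0.604, -0.0]
ft_force: [0.3, 0.2, 0.2]
width: 0.0856
grip_force: 0.0
```

```bash
cat >> h.py <<'E'
def st():
    s=ctrl.read_state(); q=s["tcp_rot"]; print("t",s["t"],"p",s["ee_pos"],"yaw",2*np.arctan2(q[2],q[1]),"q",q,"F",s["ft_force"],"w",s["width"],"g",s["grip_force"]); 
    y=np.array([.2723,.9622]);x=np.array([.9622,-.2723]); print("F rack x,y",s["ft_force"][:2]@x,s["ft_force"][:2]@y," pos rack x,y rel grip",(s["ee_pos"][:2]-[.5255,-.0875])@x,(s["ee_pos"][:2]-[.5255,-.0875])@y); return s
E
python3 - <<'E'
from h import *
st(); p=cams.camera_params("wrist"); im=cams.grab_frame("wrist"); cv2.imwrite("pics/w1.png",im[:,:,::-1])
np.savez("w1.npz",K=p["K"],view=p["view"])
E
```

```text
t 3.3 p [ 0.5175 -0.0894  0.2311] yaw 1.296680089353034 q [-0.0002  0.7971  0.6039 -0.0001] F [0.2735 0.2323 0.2012] w 0.08560159594945989 g 0.0
F rack x,y 0.19989532366307067 0.2979861998366154  pos rack x,y rel grip -0.0072161949562268984 -0.003980508172159297
```

View pics/w1.png

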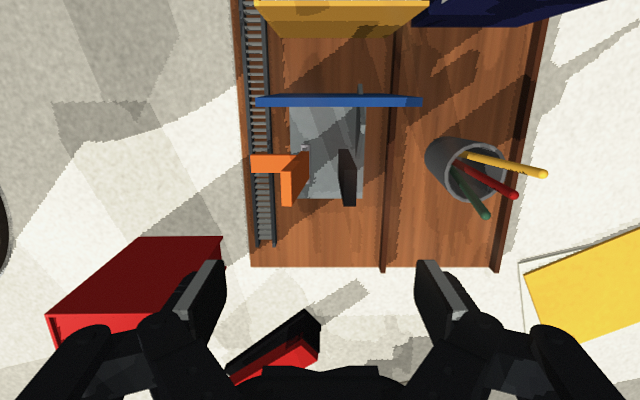

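The wrist view shows the orange paddle at about (292,180), the black plate at about (347,178) and the blue plate's top edge along row 97–105. The paddle and black plate stand free between the open fingers' lines.

```bash
python3 - <<'E'
from h import *
p=dict(np.load("w1.npz")); y=np.array([.2723,.9622]);x=np.array([.9622,-.2723]);g=np.array([.5255,-.0875])
c,d=ray("wrist",(320,200),p); print("cam",c,d)
for nm,uv,z in[("blueL",(257,98),.149),("blueR",(420,98),.149),("blueLnear",(257,105),.149),("blk nearR",(356,206),.13),("blk nearL",(344,206),.13),("blk farL",(338,150),.13),("blk farR",(350,150),.13),("or nearL",(281,206),.132),("or nearR",(292,206),.132),("or farR",(308,152),.132),("or farL",(297,152),.132),("rack NL",(251,267),.01),("ladder near L",(256,246),.023),("ladder nearR",(275,244),.023),("ladder top L",(243,0),.023),("rackwall",(382,272),.01),("rack NR",(496,271),.01)]:
    P=onz("wrist",uv,z,p)[:2]-g; print(nm,P@x,P@y)
E
```

```text
cam [ 0.5398 -0.011   0.3731] [-0.0898 -0.3159 -0.9446]
blueL -0.04847993821132456 0.06999633310848169
blueR 0.057975182500405904 0.07019931315466803
blueLnear -0.048739484082806796 0.06558231415193272
blk nearR 0.021170621242788894 -0.011995356162116295
blk nearL 0.011726014287657925 -0.012018752519988076
blk farL 0.006140516684611841 0.03236814789121426
blk farR 0.015071448178731857 0.03238749624913898
or nearL -0.037625325434785126 -0.011404626437480758
or nearR -0.02903297641493956 -0.011383341308985453
or farR -0.016130969987068453 0.031200828817133378
or farL -0.024269658161005094 0.031183111230805183
rack NL -0.09364615823278527 -0.13801532111181286
ladder near L -0.08280631438766782 -0.10204847963576495
ladder nearR -0.060216981764361285 -0.09936481103597392
ladder top L -0.07968923474637647 0.15371653798128174
rackwall 0.07115975522553313 -0.144710088829518
rack NR 0.214526586132801 -0.14285680855200636
```

Request:
carry_out(series=[[[0,0,0,0.22,0,0.6,1],[0,0,0,0,0,0.6,1],[0,0,0,0,0,0.6,1],[0,0,0,0,0,0.6,1],[0,0,0,0,0,0.6,1],[0,0,0,0,0,0.6,1],[0,0,0,0,0,0.6,1],[0,0,0,0,0,0.6,1],[0,0,0,0,0.15,0,1],[0,0,0,0,0.14,0,1],[0,0,0,0,0,0,1]]])

```text
t: 4.45
ee_pos: [0.5293, -0.0858, 0.0882]
tcp_rot: [0.001, 0.798, 0.603, 0.001]
ft_force: [-0.5, -0.5, 0.1]
width: 0.0854
grip_force: 0.0
```

```bash
python3 - <<'E'
from h import *
st(); im=cams.grab_frame("wrist"); cv2.imwrite("pics/w2.png",im[:,:,::-1])
E
```

```text
t 4.45 p [ 0.5293 -0.0858  0.0882] yaw 1.2943846421625373 q [0.0007 0.7978 0.6029 0.0006] F [-0.5088 -0.519   0.094 ] w 0.08537881490900258 g 0.0
F rack x,y -0.3482493910413322 -0.6378983123281087  pos rack x,y rel grip 0.003167549076922439 0.0026757778037952884
```

View pics/w2.png

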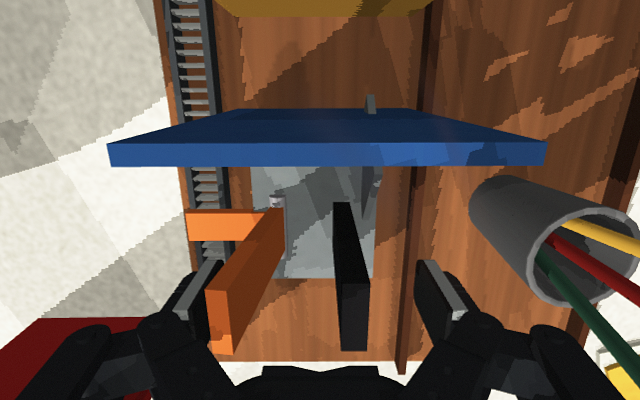

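The wrist view shows the paddle (about (245,290)) and the black plate (about (350,280)) both between the open fingers. Closing with 40 N.

Request:
carry_out(series=[[[0,0,0,0,-0.05,0.05,0.5],[0,0,0,0,0,0,0],[0,0,0,0,0,0,-1],[0,0,0,0,0,0,-1],[0,0,0,0,0,0,-1],[0,0,0,0,0,0,-1],[0,0,0,0,0,0,-1],[0,0,0,0,0,0,-1],[0,0,0,0,0,0,-1],[0,0,0,0,0,0,-1]]], grip_force=40)

```text
t: 5.5
ee_pos: [0.5272, -0.0852, 0.0867]
tcp_rot: [0.001, 0.798, 0.603, 0.001]
ft_force: [3.5, -0.3, 8.9]
width: 0.0398
grip_force: 48.9
```

```bash
python3 - <<'E'
from h import *
st(); im=cams.grab_frame("wrist"); cv2.imwrite("pics/w3.png",im[:,:,::-1])
E
```

```text
t 5.5 p [ 0.5272 -0.0852  0.0867] yaw 1.2951257223826353 q [0.0007 0.7976 0.6032 0.0006] F [ 3.4768 -0.3164  8.9328] w 0.039788378301958166 g 48.86812946526334
F rack x,y 3.4315335151518145 0.6423247105396379  pos rack x,y rel grip 0.001001879151228781 0.0027034292355370016
```

View pics/w3.png

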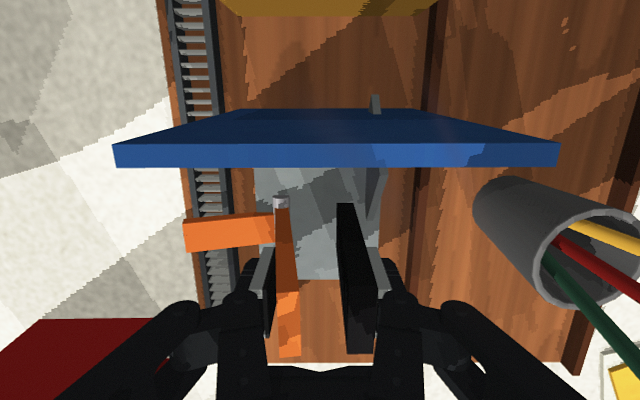

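The view shows the paddle pressed in and clamped (width 39.8 mm), so the lever is fully squeezed. Now I slide along tool +x.

Request:
carry_out(series=[[[0,0,0,0.1,0,0,-1],[0,0,0,0.15,0,0,-1],[0,0,0,0.15,0,0,-1],[0,0,0,0.15,0,0,-1],[0,0,0,0.15,0,0,-1],[0,0,0,0.15,0,0,-1],[0,0,0,0.15,0,0,-1],[0,0,0,0.1,0,0,-1],[0,0,0,0.1,0,0,-1],[0,0,0,0,0,0,-1]]])

```text
t: 6.55
ee_pos: [0.537, -0.0502, 0.0867]
tcp_rot: [0.001, 0.798, 0.603, 0.001]
ft_force: [3.3, -0.5, 9.5]
width: 0.0396
grip_force: 48.7
```

```bash
python3 - <<'E'
from h import *
st(); a=cams.grab_frame("scene")[:,:,::-1][150:320,230:420]; w=cams.grab_frame("wrist")[:,:,::-1]
a=cv2.resize(a,(380,340),interpolation=cv2.INTER_CUBIC); w=cv2.resize(w,(400,250))
o=np.zeros((340,780,3),np.uint8);o[:,:380]=a;o[:250,380:]=w;cv2.imwrite("pics/c4.png",o)
E
```

```text
t 6.55 p [ 0.537  -0.0502  0.0867] yaw 1.2953023622061839 q [0.0006 0.7975 0.6033 0.0006] F [ 3.3434 -0.4535  9.5213] w 0.039633516418834405 g 48.66320866858587
F rack x,y 3.340543697531769 0.4740643825311183  pos rack x,y rel grip 0.0008866098855351551 0.039042447884965054
```

View pics/c4.png

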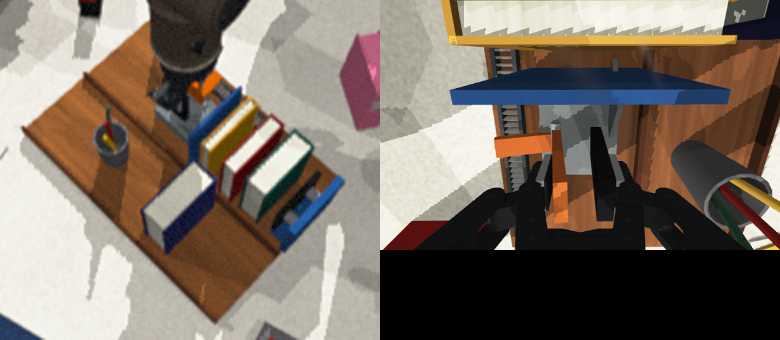

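The composite shows the bookend (plate at about (217,125) in the left part) now a few millimetres short of the yellow book, with the books upright. I continue slowly, watching the force.

Request:
carry_out(series=[[[0,0,0,0.1,0,0,-1],[0,0,0,0.1,0,0,-1],[0,0,0,0.1,0,0,-1],[0,0,0,0.1,0,0,-1],[0,0,0,0.1,0,0,-1],[0,0,0,0.1,0,0,-1]]])

```text
t: 7.25
ee_pos: [0.5418, -0.0331, 0.0867]
tcp_rot: [0.001, 0.798, 0.603, 0.001]
ft_force: [2.3, -3.1, 10.1]
width: 0.0395
grip_force: 48.6
```

Request:
carry_out(series=[[[0,0,0,0.1,0,0,-1],[0,0,0,0.1,0,0,-1],[0,0,0,0.1,0,0,-1]]])

```text
t: 7.55
ee_pos: [0.5442, -0.0245, 0.0867]
tcp_rot: [0.001, 0.798, 0.603, 0.001]
ft_force: [2.9, -2.5, 10.7]
width: 0.0394
grip_force: 48.5
```

```bash
python3 - <<'E'
from h import *
st(); a=cams.grab_frame("scene")[:,:,::-1][150:320,230:420]; w=cams.grab_frame("top")[:,:,::-1][125:225,230:350]
a=cv2.resize(a,(380,340),interpolation=cv2.INTER_CUBIC); w=cv2.resize(w,(400,333),interpolation=cv2.INTER_CUBIC)
o=np.zeros((340,780,3),np.uint8);o[:,:380]=a;o[:333,380:]=w;cv2.imwrite("pics/c5.png",o)
E
```

```text
t 7.55 p [ 0.5442 -0.0245  0.0867] yaw 1.2950323358734115 q [0.0006 0.7976 0.6032 0.0005] F [ 2.8787 -2.4707 10.6794] w 0.03944531215192338 g 48.46383925527334
F rack x,y 3.4426521292990437 -1.593486512840889  pos rack x,y rel grip 0.0008122165489824615 0.06572523704921399
```

View pics/c5.png

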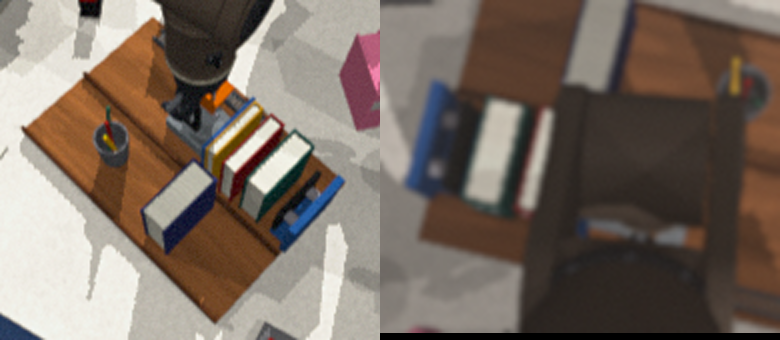

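The plate now touches the yellow book (left part, about (235,125)). Small gaps remain to red, green and the cushion, so I keep going.

Request:
carry_out(series=[[[0,0,0,0.1,0,0,-1],[0,0,0,0.1,0,0,-1],[0,0,0,0.1,0,0,-1]]])

```text
t: 7.95
ee_pos: [0.5466, -0.0158, 0.0867]
tcp_rot: [0.001, 0.798, 0.603, 0.001]
ft_force: [2.7, -2.0, 9.3]
width: 0.0399
grip_force: 48.4
```

Request:
carry_out(series=[[[0,0,0,0.1,0,0,-1],[0,0,0,0.1,0,0,-1]]])

```text
t: 8.15
ee_pos: [0.5483, -0.01, 0.0867]
tcp_rot: [0.001, 0.798, 0.603, 0.001]
ft_force: [2.5, -4.7, 9.2]
width: 0.0398
grip_force: 48.4
```

Request:
carry_out(series=[[[0,0,0,0.1,0,0,-1],[0,0,0,0.1,0,0,-1]]])

```text
t: 8.35
ee_pos: [0.5498, -0.0044, 0.0867]
tcp_rot: [0.001, 0.798, 0.603, 0.0]
ft_force: [2.4, -4.3, 10.6]
width: 0.0399
grip_force: 48.4
```

```bash
python3 - <<'E'
from h import *
st(); a=cams.grab_frame("scene")[:,:,::-1][200:290,290:380]
cv2.imwrite("pics/c6.png",cv2.resize(a,(540,540),interpolation=cv2.INTER_CUBIC))
E
```

```text
t 8.35 p [ 0.5498 -0.0044  0.0867] yaw 1.295129421850354 q [0.0006 0.7976 0.6032 0.0004] F [ 2.4346 -4.3418 10.6303] w 0.039882386990089086 g 48.35505443857983
F rack x,y 3.524873925139539 -3.514704289598986  pos rack x,y rel grip 0.0007469191725692245 0.08661725523945638
```

View pics/c6.png

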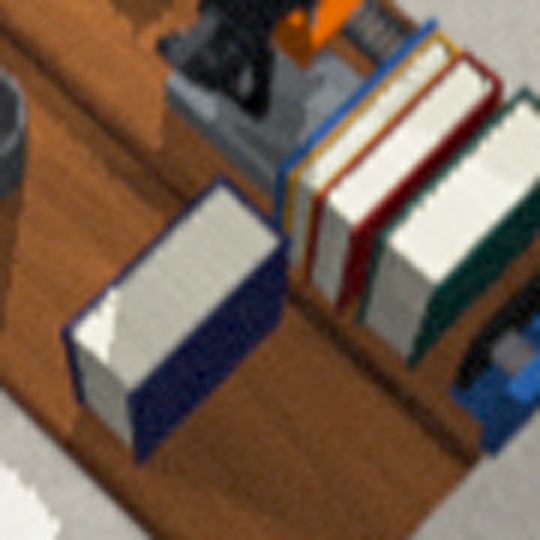

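Yellow and red are now together. A small gap to green, then one to the cushion, remains; from here I go by force.

Request:
carry_out(series=[[[0,0,0,0.1,0,0,-1],[0,0,0,0.1,0,0,-1]]])

```text
t: 8.6
ee_pos: [0.5514, 0.0014, 0.0867]
tcp_rot: [0.001, 0.798, 0.603, 0.0]
ft_force: [1.6, -3.5, 10.0]
width: 0.0394
grip_force: 48.3
```

Request:
carry_out(series=[[[0,0,0,0.1,0,0,-1]]])

```text
t: 8.7
ee_pos: [0.5522, 0.0043, 0.0867]
tcp_rot: [0.001, 0.798, 0.603, 0.0]
ft_force: [2.1, -5.3, 10.1]
width: 0.0399
grip_force: 48.4
```

Request:
carry_out(series=[[[0,0,0,0.1,0,0,-1]]])

```text
t: 8.8
ee_pos: [0.553, 0.0071, 0.0867]
tcp_rot: [0.001, 0.798, 0.603, 0.0]
ft_force: [1.3, -6.4, 10.9]
width: 0.0396
grip_force: 48.3
```

Request:
carry_out(series=[[[0,0,0,0.1,0,0,-1]]])

```text
t: 8.9
ee_pos: [0.5538, 0.0099, 0.0867]
tcp_rot: [0.001, 0.798, 0.603, 0.0]
ft_force: [2.1, -6.7, 10.7]
width: 0.0398
grip_force: 48.3
```

Request:
carry_out(series=[[[0,0,0,0.1,0,0,-1]]])

```text
t: 9.0
ee_pos: [0.5546, 0.0128, 0.0867]
tcp_rot: [0.001, 0.798, 0.603, 0.0]
ft_force: [2.3, -6.4, 10.6]
width: 0.0394
grip_force: 48.3
```

Request:
carry_out(series=[[[0,0,0,0.1,0,0,-1]]])

```text
t: 9.1
ee_pos: [0.5554, 0.0157, 0.0867]
tcp_rot: [0.001, 0.798, 0.603, 0.0]
ft_force: [1.6, -6.5, 9.7]
width: 0.0394
grip_force: 48.3
```

Force has levelled off near 6.5 N, so all three books are sliding and not yet on the cushion.

Request:
carry_out(series=[[[0,0,0,0.1,0,0,-1]]])

```text
t: 9.2
ee_pos: [0.5563, 0.0186, 0.0867]
tcp_rot: [0.001, 0.798, 0.603, 0.0]
ft_force: [2.0, -6.3, 10.5]
width: 0.0396
grip_force: 48.2
```

Request:
carry_out(series=[[[0,0,0,0.1,0,0,-1]]])

```text
t: 9.3
ee_pos: [0.5571, 0.0215, 0.0867]
tcp_rot: [0.001, 0.798, 0.603, 0.0]
ft_force: [1.4, -6.5, 11.2]
width: 0.0395
grip_force: 48.2
```

Request:
carry_out(series=[[[0,0,0,0.1,0,0,-1]]])

```text
t: 9.4
ee_pos: [0.5579, 0.0244, 0.0867]
tcp_rot: [0.001, 0.798, 0.603, 0.0]
ft_force: [2.0, -6.9, 10.7]
width: 0.0395
grip_force: 48.2
```

Request:
carry_out(series=[[[0,0,0,0.1,0,0,-1]]])

```text
t: 9.5
ee_pos: [0.5586, 0.0271, 0.0867]
tcp_rot: [0.001, 0.798, 0.603, 0.0]
ft_force: [0.4, -10.3, 11.5]
width: 0.0394
grip_force: 48.4
```

Request:
carry_out(series=[[[0,0,0,0.1,0,0,-1]]])

```text
t: 9.6
ee_pos: [0.5594, 0.0298, 0.0867]
tcp_rot: [0.001, 0.798, 0.603, 0.0]
ft_force: [-0.4, -12.7, 11.4]
width: 0.0395
grip_force: 48.4
```

Cushion contact began at y of about 0.024; the cushion force is now about 6 N. Pressing about 4 mm more, gently, then holding.

Request:
carry_out(series=[[[0,0,0,0.04,0,0,-1],[0,0,0,0.04,0,0,-1],[0,0,0,0.03,0,0,-1]]])

```text
t: 9.9
ee_pos: [0.5601, 0.0325, 0.0867]
tcp_rot: [0.001, 0.798, 0.603, -0.0]
ft_force: [-0.4, -16.9, 12.6]
width: 0.0394
grip_force: 48.4
```

Request:
carry_out(series=[[[0,0,0,0,0,0,-1],[0,0,0,0,0,0,-1]]])

```text
t: 10.1
ee_pos: [0.5602, 0.0326, 0.0867]
tcp_rot: [0.001, 0.798, 0.603, 0.0]
ft_force: [0.4, -13.8, 10.5]
width: 0.04
grip_force: 48.3
```

Request:
carry_out(series=[[[0,0,0,0.04,0,0,-1],[0,0,0,0,0,0,-1],[0,0,0,0,0,0,-1]]])

```text
t: 10.4
ee_pos: [0.5605, 0.0337, 0.0867]
tcp_rot: [0.001, 0.798, 0.603, -0.0]
ft_force: [0.1, -15.2, 11.6]
width: 0.0398
grip_force: 48.4
```

Request:
carry_out(series=[[[0,0,0,0,0,0,0.0],[0,0,0,0,0,0,0.2],[0,0,0,0,0,0,0.6],[0,0,0,0,0,0,1],[0,0,0,0,0,0,1],[0,0,0,0,0,0,1],[0,0,0,0,0,0,1]]])

```text
t: 11.1
ee_pos: [0.5606, 0.0348, 0.086]
tcp_rot: [0.0, 0.798, 0.603, 0.0]
ft_force: [0.2, -0.6, 0.5]
width: 0.0855
grip_force: 0.0
```

```bash
python3 - <<'E'
from h import *
st(); im=cams.grab_frame("wrist"); cv2.imwrite("pics/w7.png",im[:,:,::-1])
def edges(f):
    h=cv2.cvtColor(cv2.imread(f),cv2.COLOR_BGR2HSV); m=cv2.inRange(h,(5,150,60),(14,255,255)); m[:150]=0;m[:,:150]=0;m[:,330:]=0
    N,l,s,c=cv2.connectedComponentsWithStats(m); i=1+s[1:,4].argmax(); print(f,s[i],c[i])
    b=cv2.inRange(h,(100,120,40),(118,255,255)); N,l,s,c=cv2.connectedComponentsWithStats(b); i=1+s[1:,4].argmax(); print(" blue",s[i],c[i])
for f in("w2","w3","w7"): edges(f"pics/{f}.png")
E
```

```text
t 11.1 p [0.5606 0.0348 0.086 ] yaw 1.295202153039663 q [0.0002 0.7975 0.6033 0.0003] F [ 0.2273 -0.5894  0.5111] w 0.08548469428473467 g 0.0
F rack x,y 0.3791677956579704 -0.5052392917326084  pos rack x,y rel grip 0.00048425618693244643 0.12726897971301504
pics/w2.png [  178   167   152   194 16334] [256.6838 284.332 ]
 blue [  107   108   441    59 20478] [325.7111 140.9646]
pics/w3.png [  181   168   149   194 10892] [266.0789 270.1307]
 blue [  112   109   449    59 21226] [333.6516 141.7293]
pics/w7.png [  184   195   146   183 14735] [260.9534 296.1027]
 blue [ 116  167  378   86 8218] [299.9523 184.5225]
```

```bash
python3 - <<'E'
from h import *
p=cams.camera_params("wrist")
y=np.array([.2723,.9622]);t=ctrl.read_state()["ee_pos"][:2]
R=p["view"]
for f in("w2","w3","w7"):
    h=cv2.cvtColor(cv2.imread(f"pics/{f}.png"),cv2.COLOR_BGR2HSV); b=cv2.inRange(h,(100,120,30),(120,255,255))
    for c in(200,440):
        r=np.flatnonzero(b[100:260,c])+100
        P=onz("wrist",(c,r.max()+.5),.149,p)[:2]-t if len(r) else [0,0]
        print(f,c,r.min(),r.max(),P@y)
# paddle width at near end and tilt
for f in("w2","w3","w7"):
    h=cv2.cvtColor(cv2.imread(f"pics/{f}.png"),cv2.COLOR_BGR2HSV); o=cv2.inRange(h,(5,150,60),(14,255,255))
    for r in(290,320,340):
        c=np.flatnonzero(o[r,150:330])+150; print(f,r,c.min() if len(c) else None,c.max() if len(c) else None)
E
```

```text
w2 200 119 241 0.0422560288322895
w2 440 117 165 0.06292992830803909
w3 200 120 167 0.06239683909370784
w3 440 116 166 0.06267857663276287
w7 200 171 193 0.05566517701111643
w7 440 170 201 0.05355728048837578
w2 290 204 329
w2 320 208 329
w2 340 211 329
w3 290 198 329
w3 320 273 329
w3 340 264 329
w7 290 224 329
w7 320 212 329
w7 340 215 329
```

```bash
python3 -c "
import cv2;a=cv2.imread('pics/w7.png');cv2.imwrite('pics/w7s.png',cv2.resize(a,None,fx=.5,fy=.5))"
```

```text
(no output)
```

The plate sprang back about 6 mm relative to the clamped position, so it locked within one rung; the cushion is still pressed about 4 mm. Retreating straight up, then comparing the lever's pose with the first free view.

Request:
carry_out(series=[[[0,0,0,0,-0.15,0,1],[0,0,0,0,-0.1,-0.1,1],[0,0,0,0,0,-0.6,1],[0,0,0,0,0,-0.6,1],[0,0,0,0,0,-0.6,1],[0,0,0,0,0,-0.6,1],[0,0,0,0,0,-0.6,1],[0,0,0,0,0,-0.6,1],[0,0,0,0,0,-0.6,1],[0,0,0,-0.2,0,-0.5,1],[0,0,0,0,0,0,1]]])

```text
t: 12.25
ee_pos: [0.552, 0.0308, 0.2318]
tcp_rot: [0.001, 0.798, 0.603, 0.001]
ft_force: [1.0, -0.4, -0.4]
width: 0.0853
grip_force: 0.0
```

```bash
python3 - <<'E'
from h import *
st(); y=np.array([.2723,.9622]);x=np.array([.9622,-.2723]);g=np.array([.5276,-.0855])
p8=cams.camera_params("wrist"); cv2.imwrite("pics/w8.png",cams.grab_frame("wrist")[:,:,::-1])
for f,p in(("w1",dict(np.load("w1.npz"))),("w8",p8)):
    im=cv2.imread(f"pics/{f}.png"); h=cv2.cvtColor(im,cv2.COLOR_BGR2HSV); o=cv2.inRange(h,(5,190,120),(14,255,255)); o[:130]=0;o[240:]=0;o[:,:230]=0;o[:,330:]=0
    N,l,s,c=cv2.connectedComponentsWithStats(o); i=1+s[1:,4].argmax(); o=l==i
    r=np.flatnonzero(o.any(1)).max()
    for rr in(r-3,r-8):
        cc=np.flatnonzero(o[rr]); P=onz("wrist",(cc.min(),rr),.132,p)[:2]-g; print(f,"orange near L",rr,cc.min(),cc.max(),P@x,P@y)
    k=cv2.inRange(h,(0,0,0),(179,255,60)); k[:130]=0;k[235:]=0;k[:,:325]=0;k[:,375:]=0
    N,l,s,c=cv2.connectedComponentsWithStats(k); i=1+s[1:,4].argmax(); k=l==i; r=np.flatnonzero(k.any(1)).max(); cc=np.flatnonzero(k[r-3]); P=onz("wrist",(cc.max(),r),.13,p)[:2]-g; print(f,"black near R",r,cc.min(),cc.max(),P@x,P@y)
E
```

```text
t 12.25 p [0.552  0.0308 0.2318] yaw 1.2951031592745341 q [0.001  0.7976 0.6032 0.0012] F [ 0.986  -0.353  -0.4331] w 0.08531634243368723 g 0.0
F rack x,y 1.0448805341085656 -0.07117703949132177  pos rack x,y rel grip -0.006686042553492062 0.12109502577550828
w1 orange near L 203 282 292 -0.038233961528024774 -0.011410699931601733
w1 orange near L 198 281 291 -0.038866224969474006 -0.007299401553343879
w1 black near R 205 343 355 0.01887757705721389 -0.013656013135298187
w8 orange near L 211 280 290 -0.03923656705136192 0.10687933945318943
w8 orange near L 206 280 290 -0.039076931090342645 0.11106880295657605
w8 black near R 213 341 353 0.01849019160989934 0.1043814785269216
```

The lever is back in its free pose (paddle spacing matches the first view). The bookend sits 118 mm along against 123.5 mm when clamped, which puts the cushion at about 4–5 N. Handing in.

```bash
python3 -c "
from station import ctrl
print(ctrl.finish_job())"
```

```text
the job is handed in; nothing more can be done
None
```

I closed up the row and handed the job in with the latch down, the lever free and the cushion still pressed at about 4–5 N by my estimate; the hand-in gave no verdict.

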